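Prop the serving bin's lid and unpack the nested tumbler and katori

ROBOT

A 6-joint arm with a two-finger parallel gripper is mounted at the origin on the work surface. World frame = base frame: x ahead of the robot, y to its left, z up, the work surface at z = 0. Lengths are in m, angles in rad, forces in N, time in s.
With the tool pointing down it reaches from about 0.275 to 0.825 m from the base axis. Payload 5.2 kg.
Tool frame: the origin (TCP) lies midway between the tips of the shut fingers; the grasp point (between the pads) lies 19 mm behind it; z points along the fingers, y is the direction in which the jaws open and shut (so a half turn about z gives the same grasp; the last joint's range is limited). The gripper opens to 93 mm and grips with 3 to 60 N. Pads are 15 mm wide; open, the fingers measure 128 mm over their backs; the gripper's body (75 mm by 188 mm) begins 65 mm behind the grasp point.
Start: joints at [-1.492, 0.259, 1.535, -0, 1.348, -0.203], TCP at [0.153, -0.528, 0.219] pointing down, gripper open.
Joint ranges: [-3.14, 3.14], [-0.91, 2.08], [0.19, 2.58], [-1.22, 4.36], [0.22, 2.71], [-3.12, 3.12]. Speed limits (rad/s): [2.57, 2.57, 3.14, 3.14, 3.14, 3.14].

INTERFACE

Orientations are given as a rotation vector (axis times angle).
In Python, from rig import ctrl gives the robot as it stands. The module is installed in compiled form; this text tells all that it offers.
- The arm moves only by the tool servo_tool, never from a script. Its argument "rows" is a list of rows, each a list of 6 numbers: the shift along the world's x, y, z in m, then the turn, a rotation vector about the world's x, y, z in rad. A call has 1 to 12 rows; each row shifts and turns the commanded pose from where the row before left it; what a row does not reach is not made up. A row lasts 1/10 s, in which the tool goes at most 50 mm and 8.59 degrees, less where a joint would pass 70% of its speed; a pose out of reach is approached as far as the arm can. A call is refused whole if a number of a shift passes 0.05 or a number of a turn 0.15, either way. A call with a gripper value outside its range is refused whole. "fingers" is the opening, from 0 (shut) to 1 (fully open), set as the call begins (left out, the last holds). The fingers move at their own pace and stop on an object; the grip force is fixed at half the most. Time passes only in rows, so rows that do not move let the fingers close. It gives the time, the measured TCP pose, the force and the opening at its end, in the units of the state.
- ctrl.state(): the state, without advancing time (a new reading comes with each control period).
- ctrl.grab_frame(name): name is "scene" or "top" or "wrist"; returns a dict with "img" (400x640x3 uint8, red, green, blue), "range_z" (400x640 float32, m along the optical axis (not along the pixel's ray), 0 where there is no reading), "vertical_fov" (degrees; the focal length in pixels is half the picture's height over the tangent of half this angle, whatever the lens; pixels are square), "cx", "cy" (the principal point, pixels), "R" (3x3) and "t" (3): a world point X has camera coordinates R X + t. Camera axes: x right, y down, z forward; pixel columns grow to the right and rows downward; lengths in m; the calibration is good to about 2 mm. The wrist camera is an equidistant fisheye: a pixel r from the principal point sees the ray r / f radians off the axis. A picture is of the moment at which its call begins.
- ctrl.job_done(): hands the job in, once; it reports no verdict.
The state is a dict: "clock": time; "joints": joint angles; "dq": joint speeds; "tau": joint torques, N m; "eef_pos": TCP position; "tool_rot": TCP orientation; "contact_force": force on the tool from outside, world axes, zero at the start; "ft_torque": the same for the moment, N m; "finger_gap": finger opening in m.
Only numpy, scipy, OpenCV 4.12 (cv2) and the standard library are available. Lean on these libraries where they do the work, as an engineer would, in place of code of your own. Each camera call takes 0.05 s, during which the arm holds its last target. There are 200 camera calls.

TASK

Raise the serving bin's lid by its round pull until its stay drops into the catch, and lower the lid so that it stays propped open by itself. Then reach in and unpack the nested pair one at a time: first take the steel tumbler out of the katori and stand it upright, wholly on the cork coaster, then take the katori out and stand it upright in the thali's large compartment. Set both down gently without dropping them, leave the lid propped, and leave the ghee pot, spoon stand and pickle jar where they are.

Things in the scene. Friction and masses are not known exactly. Their poses are not given: they have to be found in the camera images.
- bin: Green open bin with a dark wood lid, fixed; 200 mm deep (x), 220 mm wide (y), rim 105 mm above the table, walls and floor 6 mm. Origin: centre of its underside; x points from the pull side (front, towards the robot) to the hinge side, z up. Hinge line: along the bin's y at x = +100 mm, z = 110 mm. A dark steel track, 24 mm wide, runs along the outside of its +y wall.
- lid (a joint): Lid angle, rad: 0 shut (level), 1.54 at the upper stop. The lid (0.4 kg, 203 x 220 x 10 mm) falls shut if let go unpropped. The stay's foot slides back along the track as the lid rises; at about 1.37 it passes a step and drops 12 mm into the catch. Lift to about 1.48, wait half a second, then lower: the lid comes to rest on the stay at about 1.27.
- pull (a point): Centre of the lid's brass pull: a disc on edge, 32 mm in diameter, 16 mm thick along the hinge line, on a 10 mm stem, 32 mm beyond the lid's front edge and 235 mm from the hinge line in the lid's plane; 110 mm high when shut. Pinched across its flat faces it turns between the fingers, so a hand pointing down can follow the whole arc. Axes: x in the lid's plane to the hinge, y along it.
- stay_foot (a point): Centre of the foot (red sleeve) of the stay, a steel rod 10 mm thick and 110 mm long pivoted on the lid's +y edge 70 mm from the hinge line; it lies along the track when the lid is shut and falls by its own weight.
- catch (a point): Where the centre of the stay's foot sits when it props the lid: just behind the step in the track on the bin's +y side (97 mm in front of the hinge line, 98 mm above the table). The foot is home within 12 mm of it.
- tumbler: Straight steel tumbler, 44 mm outside diameter, 90 mm tall, 3 mm wall, about 0.12 kg, standing loosely inside the katori (6 mm play on the radius when centred); its top 41 mm stand above the katori's rim. Origin: centre of its underside, z up.
- katori: Blue ceramic katori (straight-sided bowl), 62 mm outside diameter, 54 mm tall, 3 mm wall, 5 mm bottom, about 0.18 kg, standing on the bin's floor about 139 mm in front of the hinge line. Origin: centre of its underside, z up.
- coaster: Round cork coaster with a red edge, 110 mm in diameter, 5 mm thick, fixed to the table. Origin: centre of its underside. It and the thali may swap sides.
- thali: Rectangular steel thali, 220 mm (its x) by 180 mm (its y), loose, 0.8 kg, 16 mm tall with 4 mm walls and bottom: one large compartment on its +x side, two small ones on its -x side. Origin: centre of its underside.
- big (a point): Centre of the floor of the thali's large compartment (inside 116 mm along the thali's x by 172 mm along its y, 12 mm deep), 48 mm to +x of the thali's origin and 4 mm above the table; axes as the thali's.
- ghee_pot: Bystander: steel ghee pot with a brass twist cap, 84 mm in diameter, 98 mm tall. Origin: centre of its underside.
- spoon_stand: Bystander: orange plastic spoon stand, 80 mm in diameter, spoons reaching 160 mm up. Origin: centre of its underside.
- pickle_jar: Bystander: amber jar with a red cap, 68 mm in diameter, 90 mm tall, beyond the bin. Origin: centre of its underside.

How it is judged:
On the way, in this order (a step that is already met when the one before it is completed fails the run):
1. the lid rests propped on its stay, the foot in the catch and the hand off the lid (distance between stay_foot and catch below 0.012 m and value of joint lid between 1.15 and 1.4 rad and contact force between the fingers and lid below 0.2 N and velocity of joint lid between -0.05 and 0.05 rad/s), for 0.2 s.
2. the tumbler stands released on the coaster while the katori is still in the bin and the lid propped (horizontal distance between tumbler and coaster below 0.033 m and z of tumbler in the frame of coaster between 0.002 and 0.009 m and angle between tumbler's own z axis and vertical below 0.1 rad and linear speed of tumbler below 0.03 m/s and contact force between the fingers and tumbler below 0.2 N and z of katori in the frame of bin below 0.02 m and horizontal distance between katori and bin below 0.09 m and distance between stay_foot and catch below 0.012 m and value of joint lid between 1.15 and 1.4 rad), for 0.2 s.
At the end, for the whole second after the job is handed in: The lid is propped: the stay's foot within 12 mm of the catch and the lid at 1.15 to 1.4 rad. The tumbler stands upright (within 0.1 rad), wholly on the coaster (centres within 33 mm), and the katori upright on the floor of the thali's large compartment; both released and at rest (distance between stay_foot and catch below 0.012 m and value of joint lid between 1.15 and 1.4 rad and horizontal distance between tumbler and coaster below 0.033 m and z of tumbler in the frame of coaster between 0.002 and 0.009 m and angle between each of tumbler, katori's own z axis and vertical below 0.1 rad and linear speed of each of tumbler, katori below 0.03 m/s and contact force between the fingers and tumbler below 0.2 N and x of katori in the frame of big between -0.03 and 0.03 m and y of katori in the frame of big between -0.06 and 0.06 m and z of katori in the frame of big between -0.004 and 0.005 m and contact force between the fingers and katori below 0.2 N); the robot touches nothing.
It fails at once if the tumbler falls faster than 0.6 m/s with no finger on it (dropped from more than about 18 mm) (linear speed of tumbler above 0.6 m/s and contact force between the fingers and tumbler below 0.2 N).
It fails at once if the katori falls faster than 0.6 m/s with no finger on it (dropped from more than about 18 mm) (linear speed of katori above 0.6 m/s and contact force between the fingers and katori below 0.2 N).
It fails at once if the ghee pot is shifted by more than 30 mm or tipped (distance of ghee_pot from where it was at the start of the episode above 0.03 m or angle between ghee_pot's own z axis and vertical above 0.35 rad).
It fails at once if the spoon stand is shifted by more than 30 mm or tipped (distance of spoon_stand from where it was at the start of the episode above 0.03 m or angle between spoon_stand's own z axis and vertical above 0.35 rad).
It fails at once if the pickle jar is shifted by more than 30 mm or tipped (distance of pickle_jar from where it was at the start of the episode above 0.03 m or angle between pickle_jar's own z axis and vertical above 0.35 rad).
It also fails if it takes over 72 s, if anything falls off the work surface, if the arm or the gripper's body presses on something with over 40 N, if the wrist force passes 120 N, or if a joint passes its speed limit or range.

## Working session

There is one attempt and no reset: what is moved stays moved. The work goes in short steps, Python scripts to look and compute and a tool call to move; the robot and the scene stay as the last step left them, time stands still between calls to the robot, and variables do not carry over. Pictures are saved under pics/ and viewed, about 8 in all and at most 12, crops included, and the job is handed in when it is done.

Besides the shell and the picture viewer there is one more tool, called after "Emit:" by a JSON object that holds its "op" and its "data", one argument or row to a line. servo_tool: Moves the arm, as the interface text tells. Its arguments: {"type":"object","properties":{"rows":{"type":"array"},"fingers":{"type":"number"}},"required":["rows"]}

```bash
mkdir -p pics; cat > h.py <<'E'
import numpy as np, cv2
from rig import ctrl
def grab(n,save=None):
    f=ctrl.grab_frame(n)
    if save: cv2.imwrite(f'pics/{save}.png',f['img'][:,:,::-1]); np.savez(f'pics/{save}.npz',**f)
    return f
def cloud(f):
    # world points per pixel (pinhole)
    z=f['range_z']; h,w=z.shape
    fl=h/2/np.tan(np.radians(f['vertical_fov'])/2)
    u,v=np.meshgrid(np.arange(w),np.arange(h))
    P=np.stack([(u-f['cx'])/fl*z,(v-f['cy'])/fl*z,z],-1)
    return (P-f['t'])@f['R']
E
python3 - <<'E'
from h import *
a=grab('scene','s0');b=grab('top','t0')
print(ctrl.state())
for f in(a,b):
    C=cloud(f);print(f['vertical_fov'],f['cx'],f['cy'],(-f['R'].T@f['t']).round(3))
E
```

```text
{'clock': 0.1, 'joints': array([-1.49176517e+00,  2.59268236e-01,  1.53596349e+00, -3.12480097e-05,
        1.34801716e+00, -2.02813144e-01]), 'dq': array([ 0.0002693 , -0.0011993 , -0.00405461,  0.00240057, -0.00096916,
        0.00052285]), 'tau': array([ 1.83716780e-03, -4.38207865e+01, -2.84644675e+01,  7.20868190e-02,
        3.62692249e-02, -5.16391162e-05]), 'eef_pos': array([ 0.1529348 , -0.5277922 ,  0.21790594]), 'tool_rot': array([-3.10880965e+00, -4.41034441e-01, -1.13082790e-04]), 'contact_force': array([-0.32781533, -0.6478273 ,  0.6117254 ]), 'ft_torque': array([-0.06586031, -0.03756519, -0.02046163]), 'finger_gap': 0.09284588230413816}
44.38281651665415 318.01961854028474 196.35924021243306 [ 1.774 -0.002  0.958]
56.8869211624467 329.53028465747707 197.91327464787383 [ 0.508 -0.009  1.034]
```

View pics/t0.png

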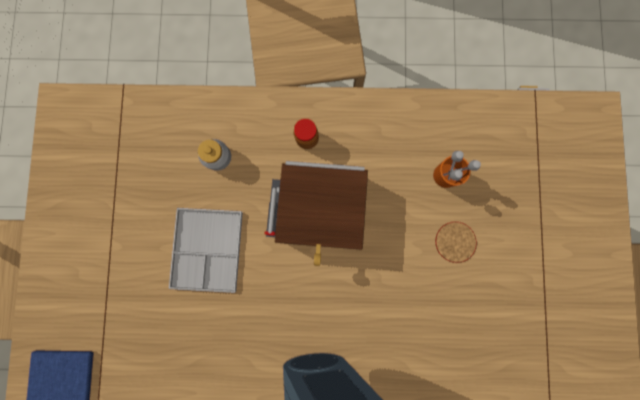

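View pics/s0.png

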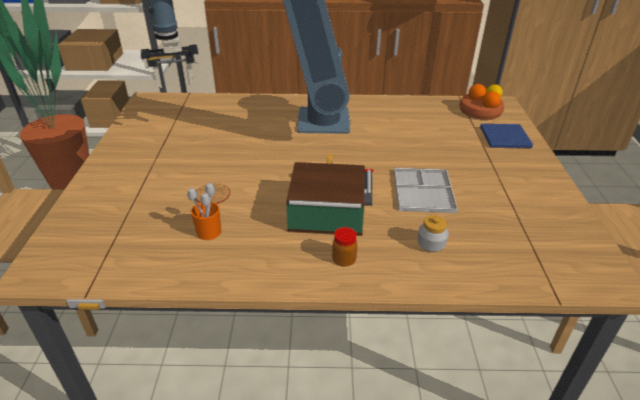

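The top picture shows the pull at about (318,255), the lid's corners at (283,164), (367,167), (363,248) and (276,242), the coaster at (456,242), and the thali centred near (207,251) with its large compartment away from the robot. The scene picture agrees: the stay is on the +y side, next to the thali.

```bash
python3 - <<'E'
from h import *
f=dict(np.load('pics/t0.npz'));C=cloud(f);img=f['img'].astype(int)
Z=C[...,2]
print('table z',np.median(Z[300:330,250:280]))
def roi(x0,y0,x1,y1,m):
    M=np.zeros(Z.shape,bool);M[y0:y1,x0:x1]=True;return M&m
def rect(m,n):
    P=C[m][:,:2];r=cv2.minAreaRect((P*1000).astype(np.float32));print(n,m.sum(),[np.round(x,1) for x in r],'z',np.median(C[m][:,2]).round(4));print(cv2.boxPoints(r).round(0).tolist())
    return r
lid=roi(255,150,385,255,(Z>.1)&(Z<.13)&(img.max(2)<110)&(img[...,0]>img[...,1]+5)); rect(lid,'lid')
pull=roi(305,243,335,275,(Z>.08)&(Z<.14)); rect(pull,'pull'); print(np.median(C[pull],0),C[pull].max(0),C[pull].min(0))
th=roi(160,195,255,305,(Z>.010)&(Z<.03)); rect(th,'thali')
co=roi(425,215,490,270,(Z>.002)&(Z<.012)); r=rect(co,'coaster'); 
co2=(cv2.inRange(f['img'],(150,40,20),(255,110,70))>0)
for p in [(456,242),(207,235),(207,156),(306,131),(455,172),(318,250),(318,255),(318,260)]:
    print(p,C[p[1],p[0]].round(4),img[p[1],p[0]])
foot=roi(255,225,285,245,(img[...,0]>140)&(img[...,1]<70)); print('foot',C[foot].mean(0),foot.sum())
im=cv2.resize(f['img'][140:300,150:490][:,:,::-1],None,fx=2.35,fy=2.35,interpolation=cv2.INTER_CUBIC);cv2.imwrite('pics/c0.png',im)
E
```

```text
table z -0.0004626637669126864
lid 6923 [array([590. ,  24.6]), array([242.7, 198.8]), np.float64(86.4)] z 0.1144
[[483.0, -90.0], [682.0, -103.0], [697.0, 139.0], [498.0, 152.0]]
pull 211 [array([469.7,  15.5]), array([54. , 71.7]), np.float64(0.9)] z 0.1159
[[442.0, 51.0], [443.0, -21.0], [497.0, -20.0], [496.0, 52.0]]
[0.48437631 0.01935568 0.11593374] [0.49719146 0.05172716 0.12719774] [ 0.44251534 -0.02005128  0.10079559]
thali 677 [array([474.8, 332.1]), array([182.1, 220. ]), np.float64(87.8)] z 0.0147
[[361.0, 245.0], [581.0, 237.0], [588.0, 419.0], [368.0, 427.0]]
coaster 1376 [array([ 504.4, -364.2]), array([148.9, 180.2]), np.float64(0.9)] z 0.0043
[[429.0, -275.0], [431.0, -455.0], [580.0, -453.0], [577.0, -273.0]]
(456, 242) [ 0.5037 -0.36    0.0018] [151 115  74]
(207, 235) [0.5126 0.3319 0.0035] [160 157 153]
(207, 156) [0.7175 0.3148 0.0874] [170 132  63]
(306, 131) [0.7882 0.0575 0.0883] [164  30  26]
(455, 172) [ 0.6721 -0.3089  0.156 ] [149 145 142]
(318, 250) [0.4794 0.0194 0.1133] [171 133  63]
(318, 255) [0.4676 0.0188 0.1236] [143 109  50]
(318, 260) [0.4557 0.0185 0.1251] [164 127  60]
foot [0.51954041 0.14206521 0.11307511] 14
```

View pics/c0.png

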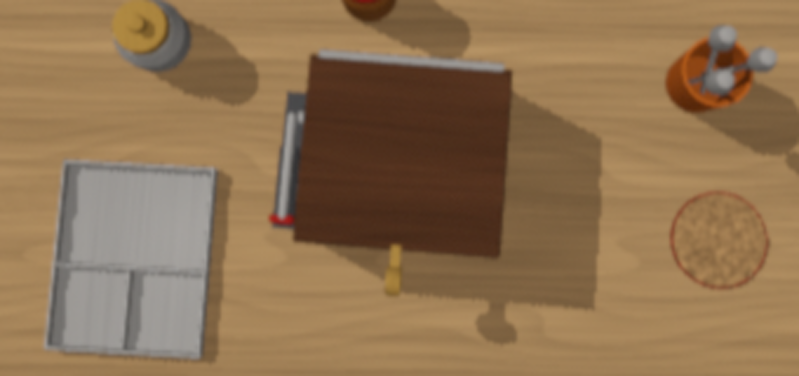

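Emit:
{"op": "servo_tool", "data": {
  "rows": [
    [0.022, 0.039, 0.002, 0, 0, -0.03],
    [0.022, 0.039, 0.002, 0, 0, -0.03],
    [0.022, 0.039, 0.002, 0, 0, -0.03],
    [0.022, 0.039, 0.002, 0, 0, -0.03],
    [0.022, 0.039, 0.002, 0, 0, -0.03],
    [0.022, 0.039, 0.002, 0, 0, -0.03],
    [0.022, 0.039, 0.002, 0, 0, -0.03],
    [0.022, 0.039, 0.002, 0, 0, -0.03],
    [0.022, 0.039, 0.002, 0, 0, -0.03],
    [0.022, 0.039, 0.002, 0, 0, -0.03],
    [0.022, 0.039, 0.002, 0, 0, -0.03],
    [0.022, 0.039, 0.002, 0, 0, -0.02]
  ],
  "fingers": 0.6
}}

```text
clock: 1.3
eef_pos: [0.4174, -0.0584, 0.2427]
tool_rot: [3.14, -0.109, 0.0]
contact_force: [0.3, -0.7, 0.7]
finger_gap: 0.0557
```

Emit:
{"op": "servo_tool", "data": {
  "rows": [
    [0.014, 0.026, 0, 0, 0, 0],
    [0.014, 0.026, 0, 0, 0, 0],
    [0.013, 0.025, 0, 0, 0, 0],
    [0, 0, 0, 0, 0, 0],
    [0, 0, 0, 0, 0, 0]
  ]
}}

```text
clock: 1.8
eef_pos: [0.4576, 0.017, 0.2422]
tool_rot: [3.14, -0.104, -0.002]
contact_force: [-0.1, 0.3, 0.6]
finger_gap: 0.0556
```

```bash
cat >> h.py <<'E'
def wcloud(f):
    z=f['range_z']; h,w=z.shape
    fl=h/2/np.tan(np.radians(f['vertical_fov'])/2)
    u,v=np.meshgrid(np.arange(w),np.arange(h)); dx=u-f['cx'];dy=v-f['cy'];r=np.hypot(dx,dy)+1e-9
    th=r/fl; t=np.tan(np.clip(th,0,1.5)); 
    P=np.stack([dx/r*t*z,dy/r*t*z,z],-1); return (P-f['t'])@f['R']
E
python3 - <<'E'
from h import *
f=grab('wrist','w1');C=wcloud(f);print(ctrl.state()['eef_pos'],f['vertical_fov'],(-f['R'].T@f['t']))
x,y,z=C[...,0],C[...,1],C[...,2]
g=f['img'].astype(int)
m=(abs(x-.455)<.05)&(abs(y-.02)<.05)&(z>.08)&(z<.15)&(g[...,0]>g[...,2]+30)
for lo,hi in((.08,.1),(.1,.115),(.115,.122),(.122,.14)):
    k=m&(z>lo)&(z<hi)
    if k.sum(): print(lo,k.sum(),np.percentile(x[k],[1,50,99]).round(4),np.percentile(y[k],[1,50,99]).round(4),z[k].max().round(4))
E
```

```text
[0.45744195 0.01642091 0.24228007] 65.70646984690485 [0.53508045 0.01091517 0.40793132]
0.1 1319 [0.4713 0.4954 0.5048] [-0.029   0.0177  0.0684] 0.115
0.115 834 [0.4414 0.4946 0.5048] [-0.0283  0.017   0.0688] 0.122
0.122 323 [0.4461 0.4568 0.4663] [0.0123 0.0197 0.0272] 0.1271
```

View pics/w1.png

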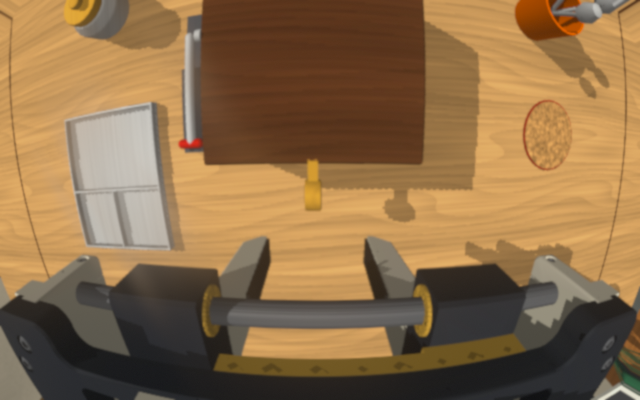

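The wrist view shows the pull at (313,195), between the finger lines, and the lid's front edge square to the tool. Next I descend and pinch the pull.

Emit:
{"op": "servo_tool", "data": {
  "rows": [
    [0, 0.003, -0.03, 0, 0, 0],
    [0, 0, -0.03, 0, 0, 0],
    [0, 0, -0.03, 0, 0, 0],
    [0, 0, -0.03, 0, 0, 0],
    [0, 0, -0.02, 0, 0, 0],
    [0, 0, -0.01, 0, 0, 0],
    [0, 0, 0, 0, 0, 0]
  ]
}}

```text
clock: 2.55
eef_pos: [0.4569, 0.019, 0.0917]
tool_rot: [-3.139, 0.109, 0.004]
contact_force: [-0.2, 1.3, 0.5]
finger_gap: 0.0559
```

Emit:
{"op": "servo_tool", "data": {
  "rows": [
    [0, 0, 0, 0, 0, 0],
    [0, 0, 0, 0, 0, 0],
    [0, 0, 0, 0, 0, 0],
    [0, 0, 0, 0, 0, 0],
    [0, 0, 0, 0, 0, 0]
  ],
  "fingers": 0
}}

```text
clock: 3.05
eef_pos: [0.4582, 0.0197, 0.0931]
tool_rot: [3.14, -0.107, 0.001]
contact_force: [0.3, 0.3, 0.1]
finger_gap: 0.0206
```

Emit:
{"op": "servo_tool", "data": {
  "rows": [
    [0.0003, 0, 0.0117, 0, 0, 0],
    [0.0009, 0, 0.0118, 0, 0, 0],
    [0.0035, -0.0002, 0.0232, 0, 0, 0],
    [0, 0, 0, 0, 0, 0]
  ]
}}

```text
clock: 3.45
eef_pos: [0.4626, 0.0205, 0.1409]
tool_rot: [-3.138, 0.106, -0.0]
contact_force: [-1.9, 3.9, -1.5]
finger_gap: 0.0154
```

Emit:
{"op": "servo_tool", "data": {
  "rows": [
    [0.0058, -0.0004, 0.0228, 0, 0, 0],
    [0.0081, -0.0006, 0.0221, 0, 0, 0],
    [0.0102, -0.0007, 0.0212, 0, 0, 0],
    [0.0123, -0.0009, 0.02, 0, 0, 0],
    [0.0142, -0.001, 0.0187, 0, 0, 0],
    [0.016, -0.0011, 0.0172, 0, 0, 0],
    [0.0176, -0.0012, 0.0155, 0, 0, 0],
    [0, 0, 0, 0, 0, 0]
  ]
}}

```text
clock: 4.25
eef_pos: [0.5486, 0.0151, 0.2777]
tool_rot: [-3.137, 0.105, -0.002]
contact_force: [-1.8, 4.7, 1.3]
finger_gap: 0.016
```

Emit:
{"op": "servo_tool", "data": {
  "rows": [
    [0.0191, -0.0013, 0.0137, 0, 0, 0],
    [0.0204, -0.0014, 0.0117, 0, 0, 0],
    [0.0214, -0.0014, 0.0096, 0, 0, 0],
    [0.0111, -0.0007, 0.0041, 0, 0, 0],
    [0.0112, -0.0007, 0.0033, 0, 0, 0],
    [0.0114, -0.0008, 0.003, 0, 0, 0],
    [0.0115, -0.0008, 0.0021, 0, 0, 0],
    [0.0093, -0.0006, 0.0014, 0, 0, 0],
    [0.0093, -0.0006, 0.0011, 0, 0, 0],
    [0, 0, 0, 0, 0, 0],
    [0, 0, 0, 0, 0, 0],
    [0, 0, 0, 0, 0, 0]
  ]
}}

```text
clock: 5.45
eef_pos: [0.6712, 0.0073, 0.3257]
tool_rot: [-3.137, 0.104, 0.004]
contact_force: [0.7, 4.5, -2.3]
finger_gap: 0.0161
```

Emit:
{"op": "servo_tool", "data": {
  "rows": [
    [0, 0, 0, 0, 0, 0],
    [0, 0, 0, 0, 0, 0],
    [0, 0, 0, 0, 0, 0]
  ]
}}

```text
clock: 5.75
eef_pos: [0.6712, 0.0073, 0.3256]
tool_rot: [-3.137, 0.104, 0.004]
contact_force: [-0.8, 4.6, -1.6]
finger_gap: 0.0157
```

```bash
python3 - <<'E'
from h import *
f=grab('top','t2');C=cloud(f);g=f['img'].astype(int)
m=(g[...,0]>110)&(g[...,1]<60)&(g[...,2]<60)
m[:150]=False;m[260:]=False;m[:,:240]=False;m[:,300:]=False
print(m.sum(),C[m].mean(0),C[m].max(0),C[m].min(0))
cv2.imwrite('pics/c2.png',cv2.resize(f['img'][130:280,240:400][:,:,::-1],None,fx=4,fy=4,interpolation=cv2.INTER_CUBIC))
E
```

```text
16 [0.61534412 0.13272165 0.09980644] [0.61869016 0.14434208 0.10383681] [0.61174925 0.12391973 0.08946312]
```

View pics/c2.png

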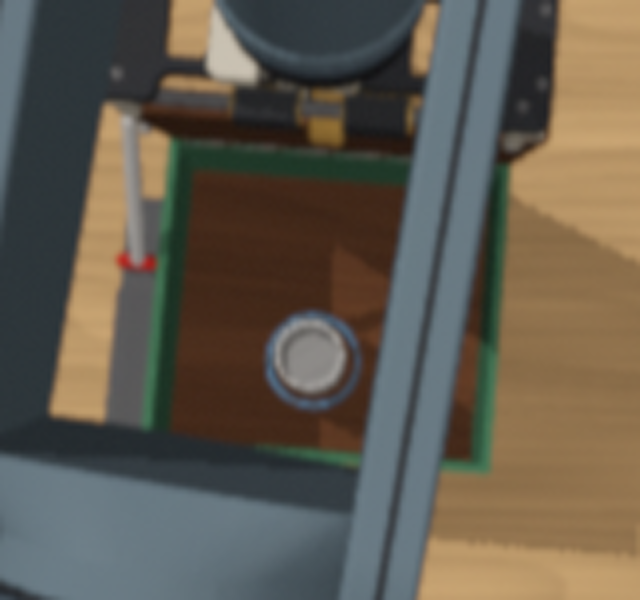

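The lid is nearly upright and the red foot at (137,262) has dropped onto the track behind the step. The tumbler is at (312,355) inside the katori's blue ring. Next I lower the lid onto its stay.

Emit:
{"op": "servo_tool", "data": {
  "rows": [
    [-0.0058, 0.0004, -0.0006, 0, 0, 0],
    [-0.0059, 0.0004, -0.0007, 0, 0, 0],
    [-0.0058, 0.0004, -0.001, 0, 0, 0],
    [-0.0058, 0.0004, -0.001, 0, 0, 0],
    [-0.0057, 0.0004, -0.0012, 0, 0, 0],
    [-0.0057, 0.0004, -0.0013, 0, 0, 0],
    [-0.0046, 0.0003, -0.0012, 0, 0, 0],
    [-0.0046, 0.0003, -0.0012, 0, 0, 0],
    [-0.0022, 0.0001, -0.0006, 0, 0, 0],
    [-0.0022, 0.0001, -0.0007, 0, 0, 0],
    [0, 0, 0, 0, 0, 0],
    [0, 0, 0, 0, 0, 0]
  ]
}}

```text
clock: 7.0
eef_pos: [0.6261, 0.0101, 0.3174]
tool_rot: [-3.137, 0.104, -0.01]
contact_force: [9.2, 5.8, -2.0]
finger_gap: 0.0164
```

Emit:
{"op": "servo_tool", "data": {
  "rows": [
    [0.0025, 0, 0, 0, 0, 0],
    [0, 0, 0, 0, 0, 0],
    [0, 0, 0, 0, 0, 0]
  ]
}}

```text
clock: 7.3
eef_pos: [0.6272, 0.0101, 0.3178]
tool_rot: [-3.138, 0.105, -0.006]
contact_force: [3.9, 4.8, 0.3]
finger_gap: 0.0157
```

Emit:
{"op": "servo_tool", "data": {
  "rows": [
    [0, 0, 0, 0, 0, 0],
    [0, 0, 0, 0, 0, 0],
    [0, 0, 0, 0, 0, 0],
    [0, 0, 0, 0, 0, 0]
  ],
  "fingers": 0.5
}}

```text
clock: 7.7
eef_pos: [0.6256, 0.0083, 0.3172]
tool_rot: [3.14, -0.108, -0.001]
contact_force: [0.8, -0.4, 0.4]
finger_gap: 0.0428
```

Emit:
{"op": "servo_tool", "data": {
  "rows": [
    [0, 0, 0.02, 0, 0, 0],
    [0, 0, 0.03, 0, 0, 0],
    [0, 0, 0.02, 0, 0, 0],
    [-0.03, 0, 0, 0, 0, 0],
    [-0.04, 0, 0, 0, 0, 0],
    [-0.04, 0, 0, 0, 0, 0],
    [-0.04, 0, 0, 0, 0, 0],
    [-0.03, 0, 0, 0, 0, 0],
    [0, 0, 0, 0, 0, 0]
  ]
}}

```text
clock: 8.6
eef_pos: [0.4428, 0.0088, 0.3886]
tool_rot: [3.139, -0.108, 0.002]
contact_force: [0.6, -0.2, -0.5]
finger_gap: 0.0464
```

```bash
python3 - <<'E'
from h import *
f=grab('wrist','w3');C=wcloud(f);t=grab('top','t3')
print(ctrl.state()['eef_pos'])
x,y,z=C[...,0],C[...,1],C[...,2]
b=(abs(x-.55)<.06)&(abs(y-.015)<.06)
k=b&(z>.085)&(z<.12); print('tumbler top',k.sum(),np.percentile(x[k],[2,50,98]),np.percentile(y[k],[2,50,98]),np.median(z[k]))
g=f['img'].astype(int)
k=b&(z>.035)&(z<.075)&(g[...,2]>g[...,0]+15); print('katori',k.sum(),np.percentile(x[k],[2,50,98]),np.percentile(y[k],[2,50,98]),np.median(z[k]))
C=cloud(t);x,y,z=C[...,0],C[...,1],C[...,2];g=t['img'].astype(int)
m=(g[...,0]>110)&(g[...,1]<60)&(g[...,2]<60)&(abs(x-.6)<.07)&(abs(y-.13)<.05)
print('foot',m.sum(),C[m].mean(0) if m.any() else '')
b=(abs(x-.55)<.06)&(abs(y-.015)<.06);k=b&(z>.085)&(z<.13);print('top-cam',k.sum(),np.percentile(x[k],[2,50,98]) if k.any() else'',np.percentile(y[k],[2,50,98])if k.any() else'')
c=np.hstack([f['img'],t['img'][100:300,240:400].repeat(2,0).repeat(1,1)])
cv2.imwrite('pics/w3b.png',c[:,:,::-1])
E
```

```text
[0.44570487 0.00835775 0.38802926]
tumbler top 551 [0.4905463  0.49744231 0.57660712] [-0.03992645  0.0221608   0.07183366] 0.10180123252279304
katori 193 [0.52681417 0.55205828 0.58499337] [-0.00766748  0.0191251   0.05122079] 0.05960313247882164
foot 11 [0.6014163  0.13481684 0.10236132]
top-cam 182 [0.49189367 0.49852963 0.57928389] [-0.04010938  0.01986552  0.06853709]
```

View pics/w3b.png

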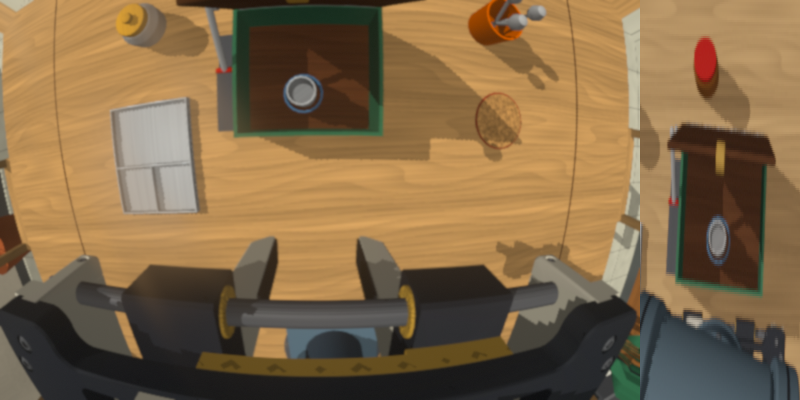

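The lid stays up by itself, with the red foot at (222,70) in the catch. The tumbler (302,92) stands in the katori, and both are clear of the walls. I'll fit their circles and check the wrist's joint range and the clearance to the lid.

```bash
python3 - <<'E'
from h import *
from scipy.optimize import least_squares
print(ctrl.state()['joints'].round(3))
def fit(P,r):
    s=least_squares(lambda p:np.hypot(P[:,0]-p[0],P[:,1]-p[1])-r,[.553,.02],loss='soft_l1',f_scale=.002);return s.x.round(4),np.sqrt((s.fun**2).mean()).round(4),len(P)
for n,cl in(('w3',wcloud),('t3',cloud)):
    f=dict(np.load(f'pics/{n}.npz')) if n=='t3' or 1 else 0
    C=cl(f);x,y,z=C[...,0],C[...,1],C[...,2];b=np.hypot(x-.553,y-.018)<.04
    k=b&(z>.093)&(z<.112);print(n,'tum rim',fit(C[k],.0205),z[k].mean().round(4))
    k=b&(z>.052)&(z<.066);print(n,'kat rim',fit(C[k],.0295))
    g=f['img'].astype(int)
    k=(abs(y)<.1)&(x>.59)&(x<.72)&(z>.14)&(z<.31)
    if k.sum()>50:
        A=np.c_[z[k],y[k],np.ones(k.sum())];q=np.linalg.lstsq(A,x[k],rcond=None)[0];print('lid front surf x=%.3f*z+%.3f*y+%.3f'%tuple(q),k.sum(),'ang',np.pi/2+np.arctan(q[0]))
f=dict(np.load('pics/t0.npz'));C=cloud(f);g=f['img'].astype(int)
m=(g[...,0]-g[...,1]>60)&(np.hypot(C[...,0]-.504,C[...,1]+.362)<.065)
print('coaster edge',fit(C[m],.0545),m.sum(),C[m].min(0),C[m].max(0))
E
```

```text
[-0.232  0.002  1.431 -0.     1.706  1.407]
w3 tum rim (array([0.557 , 0.0223]), np.float64(0.0011), 196) 0.1001
w3 kat rim (array([0.5556, 0.021 ]), np.float64(0.0037), 257)
lid front surf x=-0.310*z+0.063*y+0.719 1056 ang 1.2705481876381348
t3 tum rim (array([0.5594, 0.0242]), np.float64(0.0009), 60) 0.1001
t3 kat rim (array([0.5581, 0.023 ]), np.float64(0.0026), 85)
lid front surf x=-0.343*z+0.064*y+0.738 1199 ang 1.2401150859545098<stdin>:5: RuntimeWarning: Mean of empty slice.
  ret = ret.dtype.type(ret / rcount)
Traceback (most recent call last):
ValueError: zero-size array to reduction operation minimum which has no identity
```

Emit:
{"op": "servo_tool", "data": {
  "rows": [
    [0, 0, -0.012, 0, 0, 0.145],
    [0, 0, -0.012, 0, 0, 0.145],
    [0, 0, -0.012, 0, 0, 0.145],
    [0, 0, -0.012, 0, 0, 0.145],
    [0, 0, -0.012, 0, 0, 0.145],
    [0, 0, -0.012, 0, 0, 0.145],
    [0, 0, -0.012, 0, 0, 0.145],
    [0, 0, -0.012, 0, 0, 0.145],
    [0, 0, -0.012, 0, 0, 0.145],
    [0, 0, -0.012, 0, 0, 0.145],
    [0, 0, -0.012, 0, 0, 0.145],
    [0, 0, -0.012, 0, 0, 0.145]
  ],
  "fingers": 0.8
}}

```text
clock: 9.9
eef_pos: [0.447, 0.0083, 0.2423]
tool_rot: [-2.099, -2.336, 0.0]
contact_force: [0.0, 0.7, 0.1]
finger_gap: 0.0743
```

Emit:
{"op": "servo_tool", "data": {
  "rows": [
    [0, 0, 0, 0, 0, 0.145],
    [0, 0, 0, 0, 0, 0.145],
    [0, 0, 0, 0, 0, 0.145],
    [0, 0, 0, 0, 0, 0.145],
    [0, 0, 0, 0, 0, 0.145],
    [0, 0, 0, 0, 0, 0.145],
    [0, 0, 0, 0, 0, 0.145],
    [0, 0, 0, 0, 0, 0.145],
    [0, 0, 0, 0, 0, 0.145],
    [0, 0, 0, 0, 0, 0.0966],
    [0, 0, 0, -0.008, -0.12, 0],
    [0, 0, 0, 0, 0, 0]
  ]
}}

```text
clock: 11.1
eef_pos: [0.4442, 0.009, 0.242]
tool_rot: [0.103, 3.022, -0.005]
contact_force: [0.4, -0.6, -0.5]
finger_gap: 0.0743
```

Emit:
{"op": "servo_tool", "data": {
  "rows": [
    [0.04, 0.005, 0, 0, 0, 0],
    [0.04, 0.005, 0, 0, 0, 0],
    [0.036, 0.004, 0, 0, 0, 0],
    [0, 0, -0.03, 0, 0, 0],
    [0, 0, -0.03, 0, 0, 0],
    [0, 0, -0.03, 0, 0, 0],
    [0, 0, -0.03, 0, 0, 0],
    [0, 0, -0.02, 0, 0, 0],
    [0, 0, 0, 0, 0, 0]
  ]
}}

```text
clock: 12.0
eef_pos: [0.5604, 0.0227, 0.0997]
tool_rot: [0.104, 3.028, -0.005]
contact_force: [0.3, 0.1, -0.0]
finger_gap: 0.0742
```

Emit:
{"op": "servo_tool", "data": {
  "rows": [
    [0, 0, 0, 0, 0, 0],
    [0, 0, -0.015, 0, 0, 0],
    [0, 0, -0.012, 0, 0, 0],
    [0, 0, -0.006, 0, 0, 0],
    [0, 0, 0, 0, 0, 0],
    [0, 0, 0, 0, 0, 0]
  ]
}}

```text
clock: 12.6
eef_pos: [0.5621, 0.0224, 0.0708]
tool_rot: [0.103, 3.019, -0.006]
contact_force: [0.5, 1.2, -0.4]
finger_gap: 0.0743
```

Emit:
{"op": "servo_tool", "data": {
  "rows": [
    [0, 0, 0, 0, 0, 0],
    [0, 0, 0, 0, 0, 0],
    [0, 0, 0, 0, 0, 0],
    [0, 0, 0, 0, 0, 0],
    [0, 0, 0, 0, 0, 0],
    [0, 0, 0, 0, 0, 0]
  ],
  "fingers": 0
}}

```text
clock: 13.2
eef_pos: [0.5619, 0.0225, 0.0705]
tool_rot: [0.103, 3.019, -0.006]
contact_force: [0.5, 0.8, 0.1]
finger_gap: 0.0424
```

Emit:
{"op": "servo_tool", "data": {
  "rows": [
    [0, 0, 0.005, 0, 0, 0],
    [0, 0, 0.01, 0, 0, 0],
    [0, 0, 0.015, 0, 0, 0],
    [0, 0, 0.02, 0, 0, 0],
    [0, 0, 0.025, 0, 0, 0],
    [0, 0, 0.025, 0, 0, 0],
    [0, 0, 0.02, 0, 0, 0],
    [0, 0, 0, 0, 0, 0]
  ]
}}

```text
clock: 14.0
eef_pos: [0.5639, 0.0222, 0.1943]
tool_rot: [0.103, 3.013, -0.007]
contact_force: [0.3, -0.1, -0.6]
finger_gap: 0.0425
```

Emit:
{"op": "servo_tool", "data": {
  "rows": [
    [-0.003, -0.02, 0, 0, 0, 0],
    [-0.005, -0.035, 0, 0, 0, 0],
    [-0.006, -0.039, 0, 0, 0, 0],
    [-0.006, -0.039, 0, 0, 0, 0],
    [-0.006, -0.039, 0, 0, 0, 0],
    [-0.006, -0.039, 0, 0, 0, 0],
    [-0.006, -0.039, 0, 0, 0, 0],
    [-0.006, -0.039, 0, 0, 0, 0],
    [-0.005, -0.039, 0, 0, 0, 0],
    [-0.004, -0.034, 0, 0, 0, 0],
    [-0.003, -0.02, 0, 0, 0, 0],
    [0, 0, 0, 0, 0, 0]
  ]
}}

```text
clock: 15.2
eef_pos: [0.5048, -0.3618, 0.1891]
tool_rot: [0.108, 3.021, -0.005]
contact_force: [-0.2, 0.5, -0.5]
finger_gap: 0.0427
```

```bash
python3 - <<'E'
from h import *
f=grab('wrist','w4');t=grab('top','t4')
C=wcloud(f);x,y,z=C[...,0],C[...,1],C[...,2]
C2=cloud(t);k=(np.hypot(C2[...,0]-.557,C2[...,1]-.022)<.045);print('kat z max',np.percentile(C2[k][:,2],[50,90,98]))
s=ctrl.state();print(s['eef_pos'],s['joints'].round(2),s['finger_gap'])
c=np.hstack([f['img'],t['img'][140:340,330:490].repeat(2,0)]);cv2.imwrite('pics/w4b.png',c[:,:,::-1])
E
```

```text
kat z max [0.01178556 0.04883828 0.06063689]
[ 0.50542702 -0.35864253  0.18945355] [-0.85  0.34  1.5   0.09  1.22 -2.38] 0.04272576422613763
```

View pics/w4b.png

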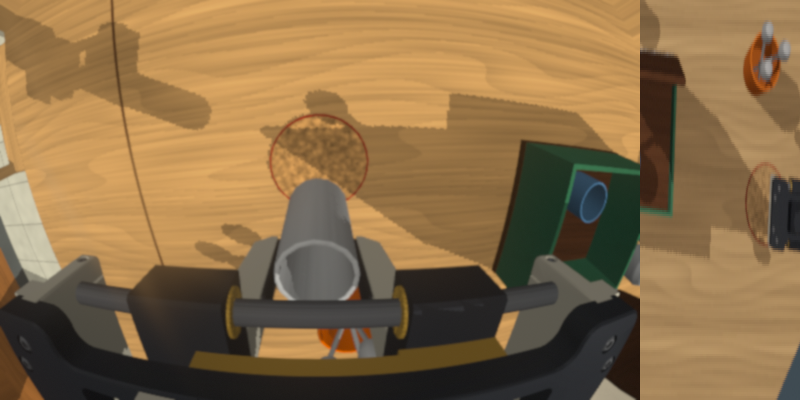

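The tumbler hangs upright in the grip at (318,240), above the coaster's ring at (318,158). The katori is still in the bin at (592,200). Next I lower the tumbler.

Emit:
{"op": "servo_tool", "data": {
  "rows": [
    [0, 0, -0.02, 0, 0, 0],
    [0, 0, -0.025, 0, 0, 0],
    [0, 0, -0.025, 0, 0, 0],
    [0, 0, -0.02, 0, 0, 0],
    [0, 0, -0.015, 0, 0, 0],
    [0, 0, -0.008, 0, 0, 0],
    [0, 0, -0.003, 0, 0, 0],
    [0, 0, 0, 0, 0, 0]
  ]
}}

```text
clock: 16.1
eef_pos: [0.5061, -0.3588, 0.0746]
tool_rot: [0.102, 3.02, -0.006]
contact_force: [0.1, 0.0, -0.5]
finger_gap: 0.0423
```

Emit:
{"op": "servo_tool", "data": {
  "rows": [
    [0, 0, -0.002, 0, 0, 0],
    [0, 0, -0.002, 0, 0, 0],
    [0, 0, -0.002, 0, 0, 0],
    [0, 0, 0, 0, 0, 0]
  ]
}}

```text
clock: 16.5
eef_pos: [0.5056, -0.3595, 0.0683]
tool_rot: [0.103, 3.02, -0.006]
contact_force: [-0.1, -0.7, -1.8]
finger_gap: 0.0426
```

Emit:
{"op": "servo_tool", "data": {
  "rows": [
    [0, 0, -0.0015, 0, 0, 0],
    [0, 0, -0.0015, 0, 0, 0],
    [0, 0, 0, 0, 0, 0]
  ]
}}

```text
clock: 16.8
eef_pos: [0.5056, -0.3594, 0.0651]
tool_rot: [0.103, 3.02, -0.005]
contact_force: [0.8, 0.2, -0.8]
finger_gap: 0.0426
```

Emit:
{"op": "servo_tool", "data": {
  "rows": [
    [0, 0, -0.001, 0, 0, 0],
    [0, 0, 0, 0, 0, 0]
  ]
}}

```text
clock: 17.0
eef_pos: [0.5059, -0.3596, 0.0645]
tool_rot: [0.103, 3.019, -0.006]
contact_force: [0.2, 0.5, -0.7]
finger_gap: 0.0429
```

Emit:
{"op": "servo_tool", "data": {
  "rows": [
    [0, 0, -0.001, 0, 0, 0],
    [0, 0, 0, 0, 0, 0]
  ]
}}

```text
clock: 17.2
eef_pos: [0.5061, -0.3596, 0.0644]
tool_rot: [0.103, 3.019, -0.007]
contact_force: [-1.7, 1.7, 6.3]
finger_gap: 0.0425
```

Emit:
{"op": "servo_tool", "data": {
  "rows": [
    [0, 0, -0.001, 0, 0, 0],
    [0, 0, 0, 0, 0, 0]
  ]
}}

```text
clock: 17.4
eef_pos: [0.5062, -0.3595, 0.0644]
tool_rot: [0.102, 3.018, -0.007]
contact_force: [-2.9, 4.4, 12.7]
finger_gap: 0.0428
```

Touchdown at 6 to 13 N. I back off about 1.5 mm, release and retreat upward.

Emit:
{"op": "servo_tool", "data": {
  "rows": [
    [0, 0, 0.0015, 0, 0, 0],
    [0, 0, 0, 0, 0, 0]
  ]
}}

```text
clock: 17.6
eef_pos: [0.5061, -0.3597, 0.0645]
tool_rot: [0.103, 3.019, -0.007]
contact_force: [-0.8, 1.4, 5.3]
finger_gap: 0.0428
```

Emit:
{"op": "servo_tool", "data": {
  "rows": [
    [0, 0, 0, 0, 0, 0],
    [0, 0, 0, 0, 0, 0],
    [0, 0, 0, 0, 0, 0],
    [0, 0, 0, 0, 0, 0],
    [0, 0, 0, 0, 0, 0]
  ],
  "fingers": 0.9
}}

```text
clock: 18.1
eef_pos: [0.5057, -0.3595, 0.0637]
tool_rot: [0.103, 3.02, -0.006]
contact_force: [1.3, -0.4, 0.4]
finger_gap: 0.0782
```

Emit:
{"op": "servo_tool", "data": {
  "rows": [
    [0, 0, 0.01, 0, 0, 0],
    [0, 0, 0.03, 0, 0, 0],
    [0, 0, 0.04, 0, 0, 0],
    [0, 0, 0.04, 0, 0, 0],
    [0.003, 0.03, 0.01, 0, 0, 0],
    [0.004, 0.04, 0, 0, 0, 0],
    [0.004, 0.04, 0, 0, 0, 0],
    [0.004, 0.04, 0, 0, 0, 0],
    [0, 0, 0, 0, 0, 0]
  ]
}}

```text
clock: 19.0
eef_pos: [0.5207, -0.2048, 0.1949]
tool_rot: [0.097, 3.019, -0.003]
contact_force: [0.7, -1.0, -0.5]
finger_gap: 0.0835
```

```bash
python3 - <<'E'
from h import *
from scipy.optimize import least_squares
def fit(P,r,g):
    s=least_squares(lambda p:np.hypot(P[:,0]-p[0],P[:,1]-p[1])-r,g,loss='soft_l1',f_scale=.002);return s.x.round(4),np.sqrt((s.fun**2).mean()).round(4),len(P)
f=grab('wrist','w5');t=grab('top','t5')
for n,C,g in(('w',wcloud(f),f),('t',cloud(t),t)):
    x,y,z=C[...,0],C[...,1],C[...,2]
    k=(np.hypot(x-.505,y+.36)<.05)&(z>.085)&(z<.105); print(n,'tum',fit(C[k],.0205,[.505,-.36]) if k.sum()>8 else k.sum(), z[k].mean())
    k=(np.hypot(x-.557,y-.022)<.045)&(z>.054)&(z<.068); print(n,'kat',fit(C[k],.0295,[.557,.022])if k.sum()>8 else k.sum())
print(ctrl.state()['eef_pos'])
c=np.hstack([f['img'],t['img'][140:340,330:490].repeat(2,0)]);cv2.imwrite('pics/w5b.png',c[:,:,::-1])
E
```

```text
w tum (array([ 0.5013, -0.3586]), np.float64(0.001), 724) 0.09186372908044668
w kat (array([0.5552, 0.0204]), np.float64(0.0011), 541)
t tum 0 nan
t kat (array([0.5583, 0.023 ]), np.float64(0.0009), 79)
[ 0.52112808 -0.2089574   0.19487115]<stdin>:8: RuntimeWarning: Mean of empty slice.
  ret = ret.dtype.type(ret / rcount)
```

View pics/w5b.png

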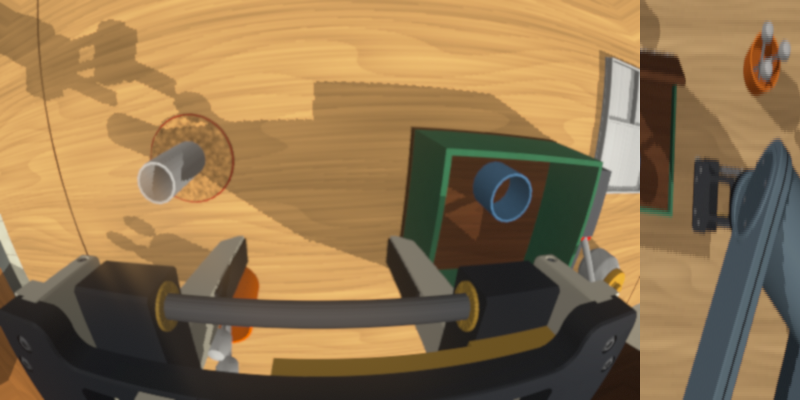

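The tumbler stands released and upright on the coaster: rim at (157,185), base inside the red ring. The katori is alone in the bin at (510,197). Both circle fits agree to about 2 mm. Next is the katori.

Emit:
{"op": "servo_tool", "data": {
  "rows": [
    [0.005, 0.03, 0, 0, 0, 0],
    [0.006, 0.04, 0, 0, 0, 0],
    [0.006, 0.04, 0, 0, 0, 0],
    [0.006, 0.04, 0, 0, 0, 0],
    [0.006, 0.04, 0, 0, 0, 0],
    [0.006, 0.03, 0, 0, 0, 0],
    [0.003, 0.011, 0, 0, 0, 0],
    [0, 0, -0.03, 0, 0, 0],
    [0, 0, -0.03, 0, 0, 0],
    [0, 0, -0.02, 0, 0, 0],
    [0, 0, 0, 0, 0, 0]
  ],
  "fingers": 0.93
}}

```text
clock: 20.2
eef_pos: [0.557, 0.0201, 0.1109]
tool_rot: [0.106, 3.026, -0.006]
contact_force: [-0.8, 0.6, -0.3]
finger_gap: 0.0866
```

Emit:
{"op": "servo_tool", "data": {
  "rows": [
    [0, 0, 0, 0, 0, 0],
    [0, 0, 0, 0, 0, 0]
  ]
}}

```text
clock: 20.4
eef_pos: [0.5601, 0.0204, 0.1153]
tool_rot: [0.104, 3.017, -0.007]
contact_force: [0.3, 0.7, -0.3]
finger_gap: 0.0869
```

Emit:
{"op": "servo_tool", "data": {
  "rows": [
    [-0.001, 0.0015, -0.02, 0, 0, 0],
    [0, 0, -0.025, 0, 0, 0],
    [0, 0, -0.02, 0, 0, 0],
    [0, 0, -0.01, 0, 0, 0],
    [0, 0, -0.004, 0, 0, 0],
    [0, 0, 0, 0, 0, 0],
    [0, 0, 0, 0, 0, 0]
  ]
}}

```text
clock: 21.1
eef_pos: [0.5588, 0.0228, 0.036]
tool_rot: [0.103, 3.018, -0.006]
contact_force: [0.3, 0.1, -0.2]
finger_gap: 0.0861
```

Emit:
{"op": "servo_tool", "data": {
  "rows": [
    [0, 0, 0, 0, 0, 0],
    [0, 0, 0, 0, 0, 0],
    [0, 0, 0, 0, 0, 0],
    [0, 0, 0, 0, 0, 0],
    [0, 0, 0, 0, 0, 0],
    [0, 0, 0, 0, 0, 0]
  ],
  "fingers": 0
}}

```text
clock: 21.7
eef_pos: [0.5579, 0.0229, 0.0352]
tool_rot: [0.103, 3.019, -0.006]
contact_force: [-1.6, -1.3, 3.2]
finger_gap: 0.061
```

Emit:
{"op": "servo_tool", "data": {
  "rows": [
    [0, 0, 0.005, 0, 0, 0],
    [0, 0, 0.01, 0, 0, 0],
    [0, 0, 0.02, 0, 0, 0],
    [0, 0, 0.025, 0, 0, 0],
    [0, 0, 0.03, 0, 0, 0],
    [0, 0, 0.03, 0, 0, 0],
    [0, 0, 0.02, 0, 0, 0],
    [-0.01, 0, 0.01, 0, 0, 0],
    [-0.015, 0, 0, 0, 0, 0],
    [-0.01, 0, 0, 0, 0, 0],
    [0, 0, 0, 0, 0, 0]
  ]
}}

```text
clock: 22.8
eef_pos: [0.5205, 0.0233, 0.1841]
tool_rot: [0.103, 3.022, -0.005]
contact_force: [0.2, -0.9, -2.1]
finger_gap: 0.061
```

Emit:
{"op": "servo_tool", "data": {
  "rows": [
    [0, 0.015, 0, 0, 0, 0],
    [0, 0.025, 0, 0, 0, 0],
    [0, 0.03, 0, 0, 0, 0],
    [0, 0.03, 0, 0, 0, 0],
    [0, 0.03, 0, 0, 0, 0],
    [0, 0.03, 0, 0, 0, 0],
    [0, 0.03, 0, 0, 0, 0],
    [0, 0.03, 0, 0, 0, 0],
    [0, 0.03, 0, 0, 0, 0],
    [0, 0.03, 0, 0, 0, 0],
    [0, 0.02, 0, 0, 0, 0],
    [0, 0.008, 0, 0, 0, 0]
  ]
}}

```text
clock: 24.0
eef_pos: [0.5224, 0.3329, 0.1838]
tool_rot: [0.1, 3.021, -0.006]
contact_force: [-0.1, -0.4, -2.1]
finger_gap: 0.0607
```

```bash
python3 - <<'E'
from h import *
f=grab('wrist','w6');t=grab('top','t6');s=ctrl.state();print(s['eef_pos'],s['finger_gap'],s['joints'].round(2))
c=np.hstack([f['img'],t['img'][140:340,150:310].repeat(2,0)]);cv2.imwrite('pics/w6b.png',c[:,:,::-1])
E
```

```text
[0.52246489 0.33167346 0.18397161] 0.06104253719053302 [ 0.42  0.35  1.51 -0.06  1.18 -1.07]
```

View pics/w6b.png

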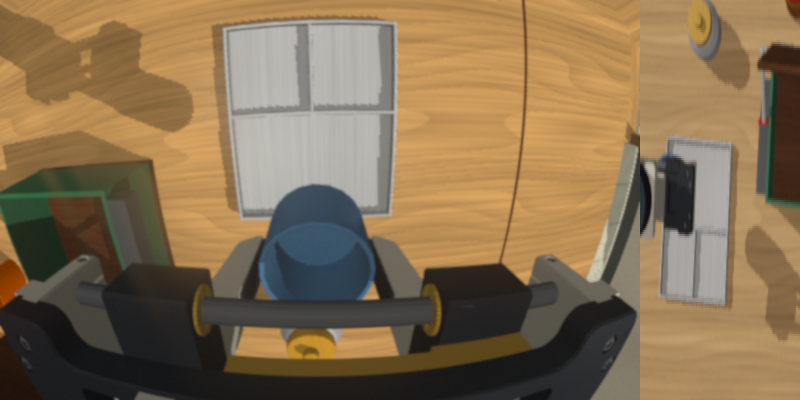

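The katori hangs upright in the grip at (317,250), over the thali's large compartment (the open one, around (315,165)). Next I lower it.

Emit:
{"op": "servo_tool", "data": {
  "rows": [
    [0.001, -0.001, -0.02, 0, 0, 0],
    [0, 0, -0.03, 0, 0, 0],
    [0, 0, -0.03, 0, 0, 0],
    [0, 0, -0.03, 0, 0, 0],
    [0, 0, -0.02, 0, 0, 0],
    [0, 0, -0.01, 0, 0, 0],
    [0, 0, -0.004, 0, 0, 0],
    [0, 0, 0, 0, 0, 0]
  ]
}}

```text
clock: 24.9
eef_pos: [0.5242, 0.3295, 0.0411]
tool_rot: [0.104, 3.019, -0.006]
contact_force: [0.2, 0.1, -2.4]
finger_gap: 0.061
```

Emit:
{"op": "servo_tool", "data": {
  "rows": [
    [0, 0, -0.0015, 0, 0, 0],
    [0, 0, -0.0015, 0, 0, 0],
    [0, 0, -0.001, 0, 0, 0],
    [0, 0, 0, 0, 0, 0]
  ]
}}

```text
clock: 25.3
eef_pos: [0.5238, 0.3301, 0.0372]
tool_rot: [0.103, 3.019, -0.006]
contact_force: [0.1, 0.9, -2.0]
finger_gap: 0.0606
```

Emit:
{"op": "servo_tool", "data": {
  "rows": [
    [0, 0, -0.001, 0, 0, 0],
    [0, 0, 0, 0, 0, 0]
  ]
}}

```text
clock: 25.5
eef_pos: [0.5237, 0.33, 0.0358]
tool_rot: [0.103, 3.02, -0.006]
contact_force: [-0.7, -0.1, -2.2]
finger_gap: 0.061
```

Emit:
{"op": "servo_tool", "data": {
  "rows": [
    [0, 0, -0.001, 0, 0, 0],
    [0, 0, -0.001, 0, 0, 0],
    [0, 0, 0, 0, 0, 0]
  ]
}}

```text
clock: 25.8
eef_pos: [0.5236, 0.3299, 0.0336]
tool_rot: [0.103, 3.02, -0.006]
contact_force: [0.5, -0.5, -2.2]
finger_gap: 0.0607
```

Emit:
{"op": "servo_tool", "data": {
  "rows": [
    [0, 0, -0.001, 0, 0, 0],
    [0, 0, 0, 0, 0, 0]
  ]
}}

```text
clock: 26.0
eef_pos: [0.5238, 0.33, 0.0332]
tool_rot: [0.103, 3.019, -0.006]
contact_force: [-0.9, -0.8, 1.1]
finger_gap: 0.0607
```

Contact: the force went from -2.2 N to +1.1 N. I release and retreat.

Emit:
{"op": "servo_tool", "data": {
  "rows": [
    [0, 0, -0.0003, 0, 0, 0],
    [0, 0, 0, 0, 0, 0],
    [0, 0, 0, 0, 0, 0],
    [0, 0, 0, 0, 0, 0],
    [0, 0, 0, 0, 0, 0],
    [0, 0, 0, 0, 0, 0]
  ],
  "fingers": 0.95
}}

```text
clock: 26.6
eef_pos: [0.5238, 0.33, 0.0325]
tool_rot: [0.103, 3.02, -0.006]
contact_force: [0.6, -0.3, -0.6]
finger_gap: 0.0878
```

Emit:
{"op": "servo_tool", "data": {
  "rows": [
    [0, 0, 0.01, 0, 0, 0],
    [0, 0, 0.03, 0, 0, 0],
    [0, 0, 0.04, 0, 0, 0],
    [0, 0, 0.04, 0, 0, 0],
    [-0.03, -0.02, 0.04, 0, 0, 0],
    [-0.04, -0.02, 0.02, 0, 0, 0],
    [-0.04, -0.02, 0, 0, 0, 0],
    [-0.04, -0.03, 0, 0, 0, 0],
    [0, 0, 0, 0, 0, 0],
    [0, 0, 0, 0, 0, 0]
  ]
}}

```text
clock: 27.6
eef_pos: [0.3756, 0.2413, 0.211]
tool_rot: [0.104, 3.017, -0.004]
contact_force: [-0.4, 0.5, 1.3]
finger_gap: 0.0883
```

```bash
python3 - <<'E'
from h import *
from scipy.optimize import least_squares
def fit(P,r):
    g=P[:,:2].mean(0);s=least_squares(lambda p:np.hypot(P[:,0]-p[0],P[:,1]-p[1])-r,g,loss='soft_l1',f_scale=.002);return s.x.round(4),np.sqrt((s.fun**2).mean()).round(4),len(P)
t=grab('top','t7');C=cloud(t);x,y,z=C[...,0],C[...,1],C[...,2]
k=(np.hypot(x-.522,y-.33)<.045)&(z>.05)&(z<.066)
if k.sum()>8: print('kat',fit(C[k],.0295),z[k].mean(),z[k].std())
k=(np.hypot(x-.505,y+.36)<.045)&(z>.085)&(z<.105)
if k.sum()>8: print('tum',fit(C[k],.0205),z[k].mean())
th=(abs(x-.475)<.14)&(abs(y-.332)<.12)&(z>.010)&(z<.02)
print('thali',[np.round(v,1) for v in cv2.minAreaRect((C[th][:,:2]*1000).astype(np.float32))])
g=t['img'].astype(int);m=(g[...,0]>110)&(g[...,1]<60)&(g[...,2]<60)&(abs(x-.6)<.07)&(abs(y-.13)<.05);print('foot',C[m].mean(0))
k=(abs(y)<.1)&(x>.59)&(x<.72)&(z>.14)&(z<.31);q=np.linalg.lstsq(np.c_[z[k],y[k],np.ones(k.sum())],x[k],rcond=None)[0];print('lid',np.pi/2+np.arctan(q[0]))
print(ctrl.state()['eef_pos'])
cv2.imwrite('pics/t7b.png',cv2.resize(t['img'][110:310,160:500][:,:,::-1],None,fx=2.3,fy=2.3))
E
```

```text
kat (array([0.5244, 0.3299]), np.float64(0.0011), 125) 0.055741286654830524 0.002740954853310018
tum (array([ 0.5038, -0.357 ]), np.float64(0.0011), 104) 0.09225216703116182
thali [array([474.9, 331.6]), array([181.9, 219.9]), np.float64(87.8)]
foot [0.60108386 0.13543293 0.10221455]
lid 1.2403897555728216
[0.37686727 0.24177762 0.21102088]
```

View pics/t7b.png

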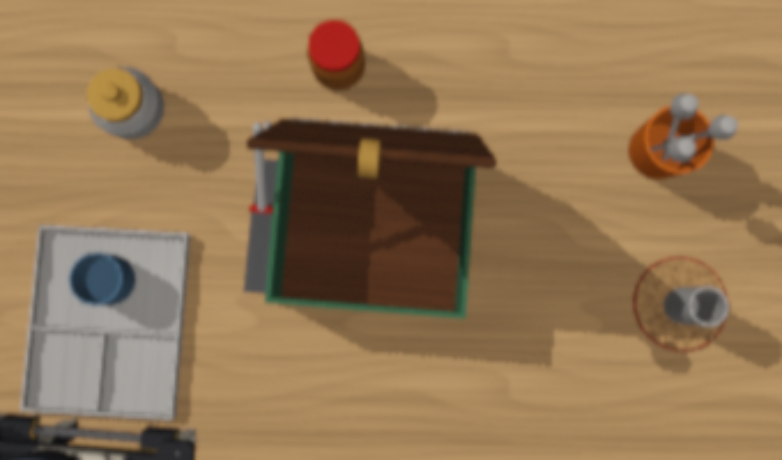

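```bash
python3 -c "
from rig import ctrl
print(ctrl.job_done())"
```

```text
the job is handed in; nothing more can be done
None
```

I finished the whole sequence and handed the job in at about 28 s of the 72 s allowed. No verdict is reported, so what follows rests on my own last checks. I viewed nine pictures.

- **Lid:** It rests on its stay by itself. The red foot showed at (0.601, 0.135, 0.102), about where I expect the catch. It has not moved since I let go of the lid. The two cameras disagreed slightly on the lid angle: 1.27 rad from the wrist camera and 1.24 from the top one. Both are inside 1.15 to 1.4 rad.
- **Tumbler:** It stands upright and released on the coaster, about 3 mm from its centre (33 mm allowed). It touched down with about 6 to 13 N of downward force, and I eased off before opening the fingers.
- **Katori:** It stands upright and released in the thali's large compartment, within about 2 mm of its centre. The thali did not move.
- **Other objects:** The ghee pot, spoon stand and pickle jar look unmoved in the last picture; I did not measure them. The hand is clear of everything.

Apart from the lid-angle difference, no check failed or disagreed.

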